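Fit a push rivet to the radiator's fan arm

ROBOT

A 6-joint arm with a two-finger parallel gripper is mounted at the origin on the work surface. World frame = base frame: x ahead of the robot, y to its left, z up, the work surface at z = 0. Lengths are in m, angles in rad, forces in N, time in s.
With the tool pointing down it reaches from about 0.325 to 0.875 m from the base axis. Payload 4.4 kg.
Tool frame: the origin (TCP) lies midway between the tips of the shut fingers; the grasp point (between the pads) lies 19 mm behind it (arm.tcp_to_grasp is the distance from the TCP to the grasp point, in m); y points along the fingers, x is the direction in which the jaws open and shut, and the axes are right-handed (so a half turn about y gives the same grasp; the last joint's range is limited). The gripper opens to 85 mm and grips with 20 to 120 N. Pads are 22 mm wide; open, the fingers measure 114 mm over their backs; the gripper's body (76 mm by 85 mm) begins 54 mm behind the grasp point. The pads swing forward as they close: fully open they stand 13 mm farther back than shut.
Start: joints at [0.98, 0.207, 1.542, -0, 1.393, -0.15], TCP at [0.245, 0.52, 0.193] pointing down, gripper open.
Joint ranges: [-2.73, 2.73], [-0.86, 2.22], [0.23, 2.46], [-1.11, 4.25], [0.08, 2.63], [-2.82, 2.82]. Speed limits (rad/s): [2.79, 2.79, 3.14, 3.14, 3.14, 3.14].

INTERFACE

Orientations are given as a rotation vector (axis times angle).
In Python, from station import arm, get_image, camera_model, ticket gives the robot as it stands. The module is installed in compiled form; this text tells all that it offers.
- The arm moves only by the tool jog_arm, never from a script. Its argument "motion" is a list of rows, each a list of 5 numbers: the finger opening in mm, from 0 to 85.4, then the shift along the tool's x, y, z in mm, then the turn about the tool's y in degrees. In form: [[hand, tx, ty, tz, twist], ...]. A call has 1 to 10 rows; each row is the pose to reach, as a shift and turn from the pose measured when the call began, along the tool's axes at that moment; what a row does not reach only later rows make up. A row lasts 1/8 s, in which the tool goes at most 62.5 mm and 10.7 degrees, less where a joint would pass 70% of its speed; a pose out of reach is approached as far as the arm can. A call with a gripper value outside its range is refused whole. The fingers move at their own pace and stop on an object; "squeeze" is the grip in N (left out, the last holds). Time passes only in rows, so rows that repeat a pose let the fingers close. It gives the time, the measured TCP pose, the force and the opening at its end, in the units of the state.
- arm.read_state(): the state, without advancing time (a new reading comes with each control period).
- get_image(name): name is "side" or "top" or "wrist"; returns the picture (384x512x3 uint8, blue, green, red); there is no depth.
- camera_model(name): a dict with "vfov" (degrees; the focal length in pixels is half the picture's height over the tangent of half this angle, whatever the lens; pixels are square), "cx", "cy" (the principal point, pixels), "world_to_cam" (4x4, takes a point from world to camera coordinates). Camera axes: x right, y up, looking along -z (the intrinsics and any distortion apply to the point x, -y, -z); pixel columns grow to the right and rows downward; lengths in m; the calibration is good to about 2 mm. A picture is of the moment at which its call begins: read the wrist's pose just before it. camera_model takes no time and is no camera call; for the wrist camera it gives the pose at the moment of the call.
- ticket.close_job(): hands the job in, once; it reports no verdict.
The state is a dict: "time": time; "joint_positions": joint angles; "qd": joint speeds; "tau": joint torques, N m; "eef_pos": TCP position; "tcp_rot": TCP orientation; "wrist_force": force on the tool from outside, world axes, zero at the start; "moment": the same for the moment, N m; "opening": finger opening in m.
Only numpy, scipy, OpenCV 4.12 (cv2) and the standard library are available. Lean on these libraries where they do the work, as an engineer would, in place of code of your own. Each camera call takes 0.05 s, during which the arm holds its last target.

TASK

Fasten the one empty ear of the radiator's fan: take the large push rivet out of the wooden block, set it down through the ear's hole until its collar rests on the ear, and then push its centre pin in until it is flush with the collar. The ear stands sprung off the metal tab under it and the push draws it down; the thin plastic cracks if it is leaned on, so press by feel and no harder than the pin needs. Let go at the end, and leave everything else where it is.

Things in the scene. Friction and masses are not known exactly. Their poses are not given: they have to be found in the camera images.
- pin_head (a point): middle of the large rivet's pin head, round, 12 mm across, 3.5 mm thick, on a 6 mm stem; z up. At the start its top is 7.5 to 9 mm above the collar's top (4 to 5.5 mm free below it). Flush, its top is level with the collar's and this point 3.25 mm above the collar's underside. The pin slides stiffly, under about 10 N all the way, and stays where it is left; the rivet can be lifted by it.
- rivet: the large white nylon push rivet, upright in a wooden block, about 25 g. Origin: centre of its collar's underside (the face that rests on the ear), z up its axis. Collar 20 mm across, 5 mm thick; below, a round shank 9 mm across, 17 mm long, nose tapering to 4 mm. The pin going in spreads two legs out of the shank, which lock it under the metal tab and then no longer pass a hole.
- block: wooden block the rivets stand in, 200 x 55 x 35 mm, fixed; origin under its middle, x along its row of four holes (11.5 mm across, 28 mm deep, 50 mm apart, the outer ones 75 mm from the middle). The rivets' collars rest on its top.
- ear_hole (a point): centre of the top edge of the empty ear's hole (10.7 mm across), z up. The ear: a black plastic pad 32 mm square, 3 mm thick, on a thin fan arm, its top about 89 mm above the bench. The radiator's 2 mm metal tab, with a like hole, lies 1 to 8 mm under it, differing each time. Pressed, the ear gives softly (about 1 N per mm) until it meets the tab, then stiffly. Above 20 N it cracks.
- radiator: the radiator with its fan, flat on two battens, 215 x 362 mm, fixed; the fan's ring 176 mm across, its motor's top 130 mm above the bench. Origin: on the bench under the fan's axis. The empty ear is the near left one (towards its -x and +y), its hole 177 mm from the fan's axis; the other three have flush rivets.
- slim_a: a slim rivet in the same block (collar 15 mm across, pin head 8 mm), not wanted, leave it; origin at the collar's underside
- slim_b: the other slim rivet in the block, not wanted, leave it; origin at the collar's underside
- wrench_a: a 190 mm wrench lying on the bench, to be left alone; origin under its middle
- wrench_b: a 160 mm wrench lying on the bench, to be left alone; origin under its middle
- screwdriver: a 200 mm screwdriver lying on the bench, to be left alone; origin under its middle
- socket: a steel socket 28 mm across, 36 mm high, standing on the bench, to be left alone; origin at its foot
- hose_clamp: a steel hose clamp ring 44 mm across, 12 mm high, to be left alone; origin at its foot
- oil_can: a steel can 60 mm across, 130 mm high, to be left alone; origin at its foot

How it is judged:
On the way, in this order (a step that is already met when the one before it is completed fails the run):
1. the large rivet stands in the ear's hole with its collar down on the ear, its pin still proud (z of rivet in the frame of ear_hole below 0.0015 m and horizontal distance between rivet and ear_hole below 0.003 m and z of pin_head in the frame of rivet above 0.007 m), for 0.1 s.
2. the pin is pushed in flush with the collar (z of pin_head in the frame of rivet below 0.00425 m and z of rivet in the frame of ear_hole below 0.0015 m), for 0.1 s.
At the end, for the whole second after the job is handed in: The large rivet sits in the empty ear's hole, within 3 mm of its centre and 0.1 rad of its axis, its collar within 1.5 mm of the ear's top, the top of its pin within 1 mm of flush with the collar's top, at rest and let go (all of step 2 and z of rivet in the frame of ear_hole above -0.0025 m and horizontal distance between rivet and ear_hole below 0.003 m and angle between the z axis of rivet and the z axis of ear_hole, either way round below 0.1 rad and linear speed of rivet below 0.02 m/s); the robot touches nothing.
It fails at once if the rivet is pressed on the ear with more than 20 N (the ear cracks) (contact force between rivet and radiator above 20 N).
It fails at once if the robot itself leans on the radiator or its ears with more than 20 N (contact force between the arm and radiator above 20 N).
It fails at once if a slim rivet or something else on the bench is moved by more than 30 mm (distance of any of slim_a, slim_b, wrench_a, wrench_b, screwdriver, socket, hose_clamp, oil_can from where it was at the start of the episode above 0.03 m).
It also fails if it takes over 54 s, if anything falls off the work surface, if the arm or the gripper's body presses on something with over 40 N, if the wrist force passes 120 N, or if a joint passes its speed limit or range.

## Working session

There is one attempt and no reset: what is moved stays moved. The work goes in short steps, Python scripts to look and compute and a tool call to move; the robot and the scene stay as the last step left them, time stands still between calls to the robot, and variables do not carry over. Pictures are saved under pics/ and viewed, and the job is handed in when it is done.

Besides the shell and the picture viewer there is one more tool, called as name(argument=value, ...) on one line, values as JSON. jog_arm: Moves the arm, as the interface text tells. Its arguments: {"type":"object","properties":{"motion":{"type":"array","items":{"type":"array","items":{"type":"number"}}},"squeeze":{"type":"number"}},"required":["motion"]}

```bash
mkdir -p pics; python3 - <<'E'
from station import arm,get_image,camera_model
import cv2
s=arm.read_state();print({k:s[k] for k in('time','eef_pos','tcp_rot','wrist_force','opening')},arm.tcp_to_grasp)
for n in('top','side','wrist'):
    cv2.imwrite(f'pics/{n}0.png',get_image(n)); m=camera_model(n);print(n,m)
E
```

```text
{'time': 0.0, 'eef_pos': array([0.24484396, 0.51930187, 0.19197991]), 'tcp_rot': array([-1.3870329 , -0.87700286,  0.88059525]), 'wrist_force': array([-0.15275513, -0.58506823, -0.18568439]), 'opening': 0.0853602967783143} 0.0187
top {'vfov': 48.09541372271746, 'cx': 248.68492231505334, 'cy': 193.28197731494765, 'world_to_cam': array([[ 0.0197488 , -0.99967919,  0.01585879, -0.05251521],
       [ 0.98635844,  0.02207344,  0.16312505, -0.52764451],
       [-0.16342278,  0.01242093,  0.98647794, -1.22222472],
       [ 0.        ,  0.        ,  0.        ,  1.        ]])}
side {'vfov': 49.00545264544544, 'cx': 262.41799103408346, 'cy': 197.69336495545488, 'world_to_cam': array([[-0.99459099, -0.10128786, -0.02301169,  0.52614849],
       [ 0.04131459, -0.58904029,  0.80704687, -0.10664355],
       [-0.09529886,  0.80173082,  0.59003883, -1.0159832 ],
       [ 0.        ,  0.        ,  0.        ,  1.        ]])}
wrist {'vfov': 66.25365877085565, 'cx': 257.03906226680857, 'cy': 189.21517206421612, 'world_to_cam': array([[ 0.42627787,  0.90459003, -0.00201599, -0.57400106],
       [-0.87205991,  0.41035407, -0.2666853 ,  0.03538651],
       [-0.24041359,  0.11544011,  0.96378156, -0.37897147],
       [ 0.        ,  0.        ,  0.        ,  1.        ]])}
```

View pics/top0.png

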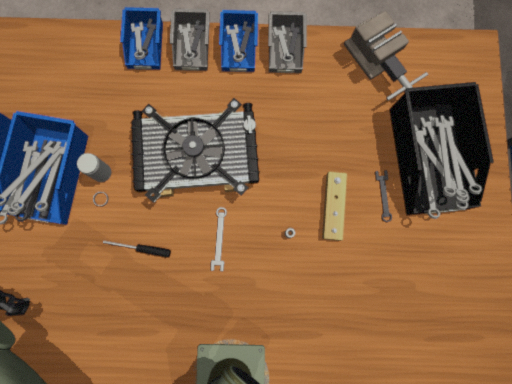

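View pics/side0.png

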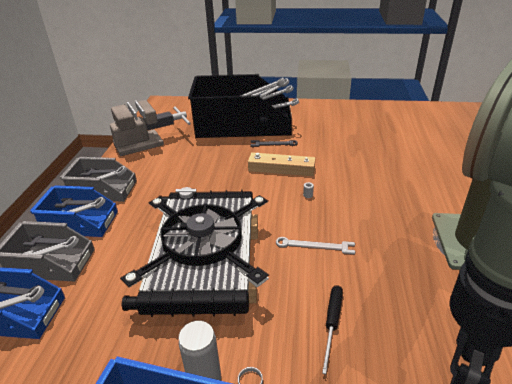

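View pics/wrist0.png

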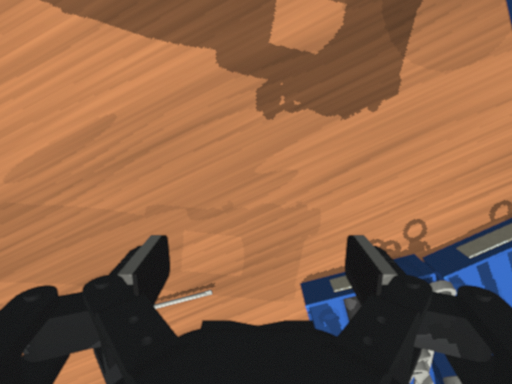

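```bash
cat > h.py <<'E'
from station import arm,get_image,camera_model,ticket
import cv2,numpy as np
from scipy.spatial.transform import Rotation as R
def K(m): f=192/np.tan(np.radians(m['vfov']/2)); return np.array([[f,0,m['cx']],[0,f,m['cy']],[0,0,1]])
def proj(m,p):
    T=m['world_to_cam']; c=T[:3,:3]@np.asarray(p,float)+T[:3,3]; v=K(m)@np.array([c[0],-c[1],-c[2]]); return v[:2]/v[2]
def ray(m,uv):
    T=m['world_to_cam']; d=np.linalg.inv(K(m))@np.array([uv[0],uv[1],1]); d=T[:3,:3].T@(d*[1,-1,-1]); o=-T[:3,:3].T@T[:3,3]; return o,d
def atz(m,uv,z):
    o,d=ray(m,uv); return o+d*(z-o[2])/d[2]
def crop(im,x0,y0,w,h,s,fn): cv2.imwrite('pics/'+fn,cv2.resize(im[y0:y0+h,x0:x0+w],None,fx=s,fy=s,interpolation=cv2.INTER_CUBIC))
E
python3 - <<'E'
from h import *
t=cv2.imread('pics/top0.png');s=cv2.imread('pics/side0.png')
a=cv2.resize(t[165:245,310:410],(500,400),interpolation=cv2.INTER_CUBIC)
b=cv2.resize(s[140:190,235:335],(500,250),interpolation=cv2.INTER_CUBIC)
cv2.imwrite('pics/a1.png',np.hstack([np.vstack([a[:, :390],])]));cv2.imwrite('pics/a2.png',b)
c=cv2.resize(t[90:210,120:270],(750,600),interpolation=cv2.INTER_CUBIC);cv2.imwrite('pics/a3.png',c)
m=camera_model('top');st=arm.read_state();print(R.from_rotvec(st['tcp_rot']).as_matrix().round(3))
for uv in[(336,206),(336,175),(334,238)]:print(atz(m,uv,.035))
print(atz(m,(152,197),.089), atz(m,(193,147),.13))
E
```

```text
[[ 0.427 -0.001 -0.904]
 [ 0.904 -0.001  0.427]
 [-0.002 -1.     0.   ]]
[ 0.4977378  -0.30050895  0.035     ]
[ 0.59139367 -0.30176886  0.035     ]
[ 0.40324795 -0.29337726  0.035     ]
[0.50440229 0.2317197  0.089     ] [0.64139165 0.11720775 0.13      ]
```

View pics/a1.png

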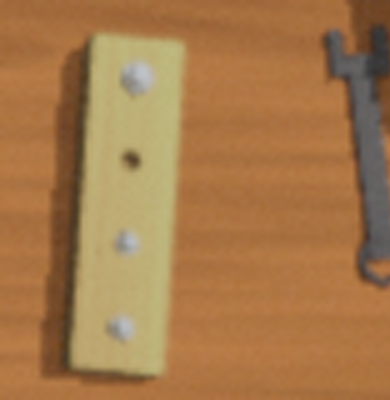

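View pics/a2.png

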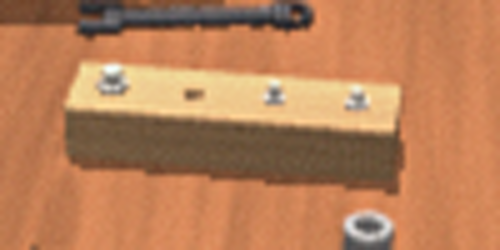

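View pics/a3.png

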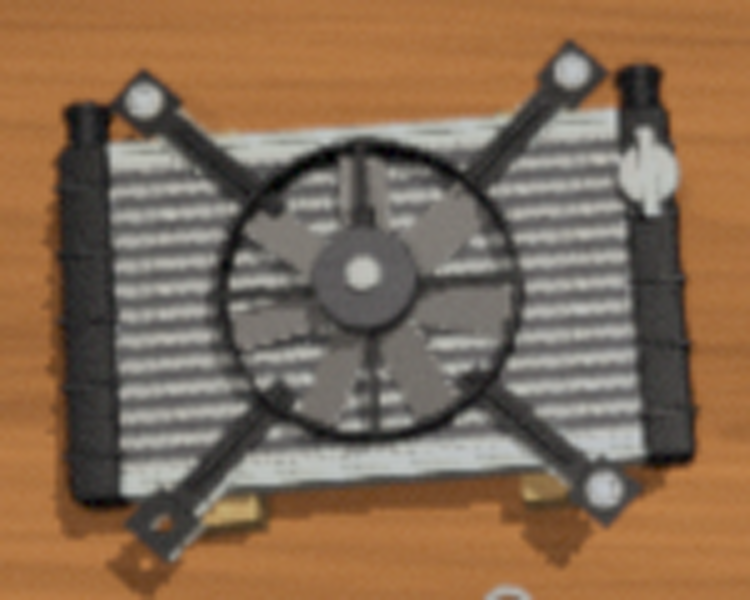

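```bash
python3 - <<'E'
from h import *
m=camera_model('top');st=arm.read_state();Rt=R.from_rotvec(st['tcp_rot']).as_matrix();p=st['eef_pos']
riv=atz(m,(337.3,180.4),.047); col=atz(m,(337.4,180.8),.040)
hole=atz(m,(152.4,194.2),.089); print(riv,col,hole)
ms=camera_model('side')
for q in(riv,hole):print('side',proj(ms,q))
w=camera_model('wrist');T=w['world_to_cam'];c=-T[:3,:3].T@T[:3,3]
print('cam in tool',Rt.T@(c-p),'fwd',Rt.T@(-T[2,:3]),'tcp px',proj(w,p))
print('delta tool mm',Rt.T@(np.array([riv[0],riv[1],.13])-p)*1000)
# centers check: other holes
for uv in[(310+131/5,165+159/5),(310+126/5,165+242/5),(310+120/5,165+328/5)]:print(atz(m,uv,.035))
E
```

```text
[ 0.57259006 -0.3027737   0.047     ] [ 0.57279364 -0.30461251  0.04      ] [0.51242375 0.23104456 0.089     ]
side [257.90955171 154.01697504]
side [257.85762839 273.96099622]
cam in tool [ 4.38247922e-05 -1.81231845e-01  6.71769712e-02] fwd [-1.42342160e-04  9.63709823e-01 -2.66951975e-01] tcp px [257.00135798 214.20747181]
delta tool mm [-603.76870002   63.15055675 -647.14949394]
[ 0.52531239 -0.3014753   0.035     ]
[ 0.47565852 -0.29784553  0.035     ]
[ 0.42486465 -0.29365157  0.035     ]
```

jog_arm(motion=[[50, -60, 0, -65, 0], [50, -115, 0, -125, 0], [50, -170, 0, -185, 0], [50, -225, 0, -245, 0], [50, -280, 0, -305, 0], [50, -335, 10, -365, 0], [50, -390, 20, -420, 0], [50, -445, 30, -480, 0], [50, -500, 40, -540, 0], [50, -545, 50, -590, 0]])

```text
time: 1.4
eef_pos: [0.4787, -0.0604, 0.164]
tcp_rot: [-1.387, -0.878, 0.879]
wrist_force: [1.0, 1.2, -0.6]
opening: 0.05
```

jog_arm(motion=[[50, -40, 5, -40, 0], [50, -80, 15, -82, 0], [50, -120, 20, -125, 0], [50, -155, 28, -162, 0], [50, -179, 34, -188, 0], [50, -179, 34, -188, 0], [50, -179, 34, -188, 0], [50, -179, 34, -188, 0]])

```text
time: 2.4
eef_pos: [0.5721, -0.3013, 0.1305]
tcp_rot: [-1.386, -0.878, 0.88]
wrist_force: [0.2, -0.6, -0.5]
opening: 0.0502
```

```bash
python3 - <<'E'
from h import *
s=arm.read_state();print(s['time'],s['eef_pos'],s['wrist_force'])
cv2.imwrite('pics/w1.png',get_image('wrist'));m=camera_model('wrist');print(proj(m,[.5726,-.3028,.047]),proj(m,s['eef_pos']))
np.save('w1.npy',m,allow_pickle=True)
E
```

```text
2.4 [ 0.57206982 -0.30131604  0.13047353] [ 0.1799414  -0.62907593 -0.50660213]
[255.93919763 183.74285209] [256.99985951 213.85763426]
```

View pics/w1.png

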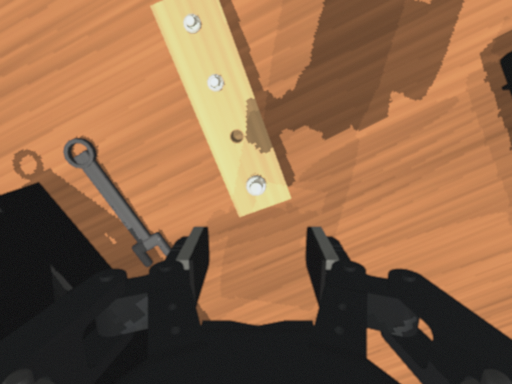

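```bash
python3 - <<'E'
from h import *
im=cv2.imread('pics/w1.png');crop(im,226,155,60,60,8,'w1z.png')
E
```

```text
(no output)
```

View pics/w1z.png

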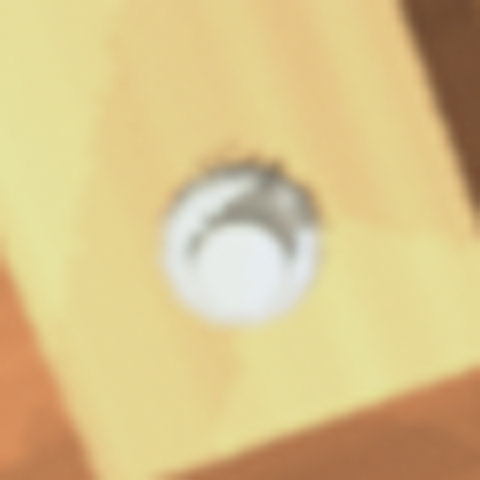

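```bash
python3 - <<'E'
from h import *
m=camera_model('wrist');s=arm.read_state();Rt=R.from_rotvec(s['tcp_rot']).as_matrix();p=s['eef_pos']
for uv,z in(((255.8,185.1),.040),((255.6,188.1),.048)):
    q=atz(m,uv,z);print(q,(Rt.T@(q-p))*1000)
E
```

```text
[ 0.57536827 -0.30429124  0.04      ] [-1.1669812  90.68915887 -4.05766367]
[ 0.57601847 -0.30475482  0.048     ] [-1.31932898 82.68954769 -4.84549095]
```

jog_arm(motion=[[30, -1, 20, -4.5, 0], [30, -1.2, 60, -4.5, 0], [30, -1.2, 68, -4.5, 0], [30, -1.2, 68, -4.5, 0], [30, -1.2, 68, -4.5, 0]])

```text
time: 3.08
eef_pos: [0.5769, -0.3052, 0.0642]
tcp_rot: [-1.389, -0.88, 0.88]
wrist_force: [0.5, -1.1, 0.4]
opening: 0.0302
```

```bash
python3 - <<'E'
from h import *
s=arm.read_state();print(s['time'],s['eef_pos'],s['wrist_force'],s['opening'])
im=get_image('wrist');m=camera_model('wrist');
print(proj(m,[.5757,-.3046,.040]),proj(m,[.5757,-.3046,.048]),proj(m,s['eef_pos']))
cv2.imwrite('pics/w2.png',im);crop(im,206,150,100,90,6,'w2z.png')
E
```

```text
3.075 [ 0.57689457 -0.30519692  0.06424696] [ 0.45388681 -1.05544366  0.35135323] 0.030216372302249116
[257.17286875 200.47018459] [257.15467813 203.94459359] [257.06440344 213.77488185]
```

View pics/w2z.png

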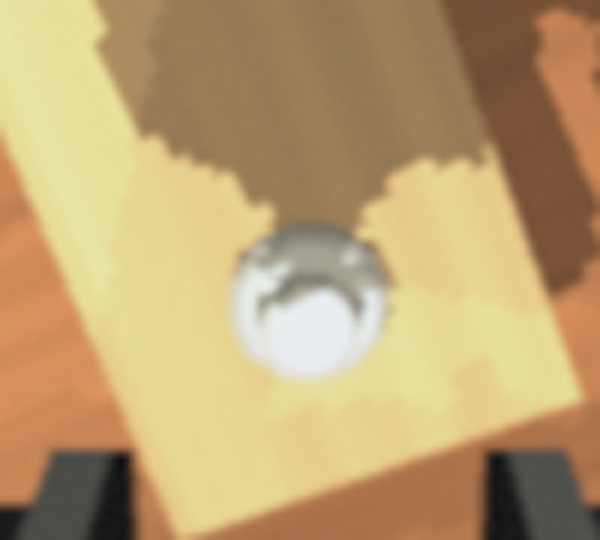

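View pics/w2.png

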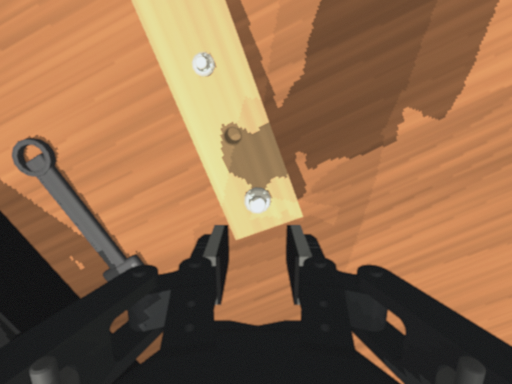

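jog_arm(motion=[[26, 0, 10, 1, 0], [24, 0, 20, 1, 0], [24, 0, 22.5, 1, 0], [24, 0, 22.5, 1, 0], [24, 0, 22.5, 1, 0]], squeeze=35)

```text
time: 3.75
eef_pos: [0.5763, -0.3051, 0.0422]
tcp_rot: [-1.39, -0.88, 0.879]
wrist_force: [0.2, -0.9, 0.7]
opening: 0.0243
```

```bash
python3 - <<'E'
from h import *
s=arm.read_state();print(s['time'],s['eef_pos'],s['wrist_force'],s['opening'])
im=get_image('wrist');cv2.imwrite('pics/w3.png',im);crop(im,206,170,100,90,6,'w3z.png')
m=camera_model('wrist');print(proj(m,s['eef_pos']))
E
```

```text
3.75 [ 0.57634973 -0.30511861  0.04221081] [ 0.156469   -0.88543369  0.65108391] 0.024293373351415633
[256.96947354 213.97716825]
```

View pics/w3z.png

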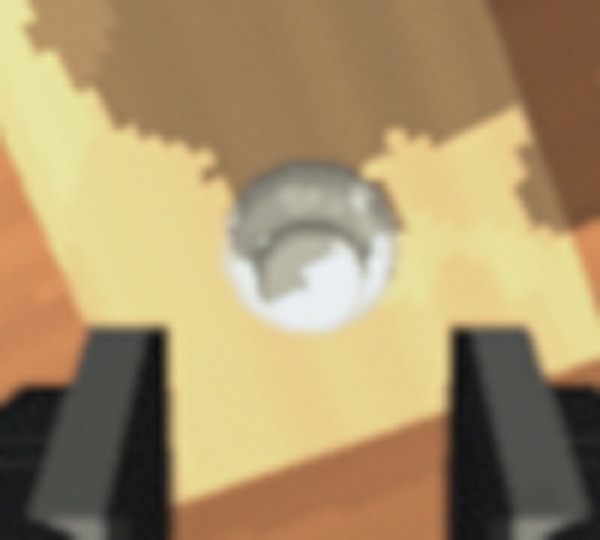

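```bash
python3 - <<'E'
from h import *
s=arm.read_state()
im=get_image('side');m=camera_model('side');u=proj(m,s['eef_pos']);print(u,proj(m,s['eef_pos']+[0,0,.04]))
x,y=int(u[0])-50,int(u[1])-60
print(x,y);crop(im,x,y,100,80,7,'s3z.png')
E
```

```text
[256.79569915 154.90078297] [256.38491832 143.3702234 ]
206 94
```

View pics/s3z.png

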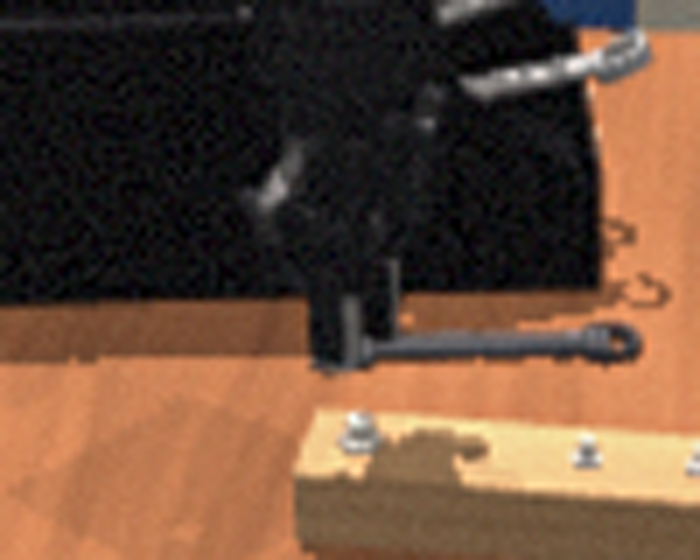

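jog_arm(motion=[[24, 0, 10, 0, 0], [24, 0, 20, 0, 0], [24, 0, 25, 0, 0], [24, 0, 25, 0, 0], [24, 0, 25, 0, 0]])

```text
time: 4.47
eef_pos: [0.5767, -0.3054, 0.0176]
tcp_rot: [-1.391, -0.881, 0.879]
wrist_force: [0.4, -0.2, 0.1]
opening: 0.024
```

```bash
python3 - <<'E'
from h import *
s=arm.read_state();print(s['time'],s['eef_pos'],s['wrist_force'],s['opening'])
im=get_image('side');m=camera_model('side')
a=cv2.resize(im[110:180,206:286],None,fx=5,fy=5,interpolation=cv2.INTER_CUBIC)
im=get_image('wrist');b=cv2.resize(im[170:240,216:296],None,fx=5,fy=5,interpolation=cv2.INTER_CUBIC)
cv2.imwrite('pics/c4.png',np.hstack([a,b]))
E
```

```text
4.475 [ 0.57672067 -0.30539399  0.01755082] [ 0.35774588 -0.17518122  0.1229679 ] 0.023968943701720632
```

View pics/c4.png

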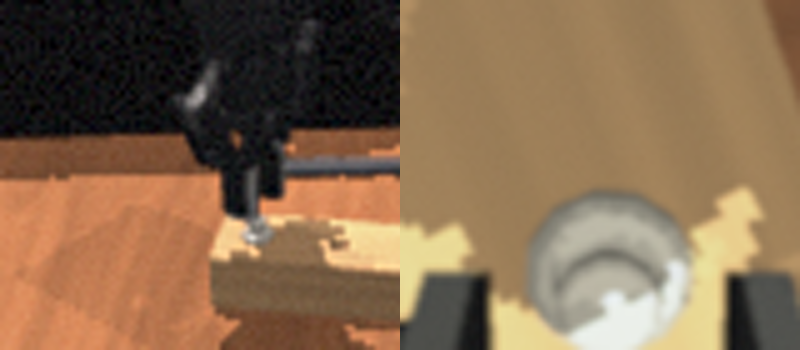

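jog_arm(motion=[[24, 0, 5, 0, 0], [24, 0, 10, 0, 0], [24, 0, 10, 0, 0], [24, 0, 10, 0, 0]])

```text
time: 5.08
eef_pos: [0.5769, -0.3055, 0.0077]
tcp_rot: [-1.391, -0.881, 0.879]
wrist_force: [0.1, 0.7, 0.1]
opening: 0.024
```

```bash
python3 - <<'E'
from h import *
s=arm.read_state();print(s['time'],s['eef_pos'],s['wrist_force'],s['opening'])
im=get_image('side');m=camera_model('side')
a=cv2.resize(im[110:180,216:296],None,fx=5,fy=5,interpolation=cv2.INTER_CUBIC)
im=get_image('wrist');b=cv2.resize(im[190:260,216:296],None,fx=5,fy=5,interpolation=cv2.INTER_CUBIC)
cv2.imwrite('pics/c5.png',np.hstack([a,b]))
E
```

```text
5.075 [ 0.57685009 -0.30550567  0.00771005] [0.14988066 0.65123984 0.05562204] 0.023956525330789624
```

View pics/c5.png

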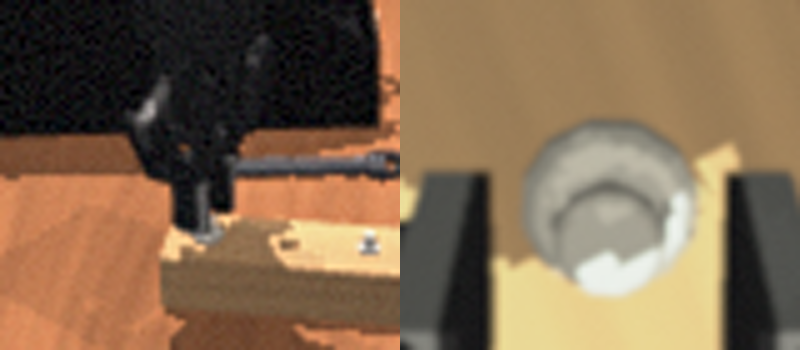

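jog_arm(motion=[[24, 0, 3, 1.5, 0], [24, 0, 5.5, 1.5, 0], [24, 0, 5.5, 1.5, 0], [24, 0, 5.5, 1.5, 0]])

```text
time: 5.68
eef_pos: [0.5757, -0.305, 0.0025]
tcp_rot: [-1.392, -0.881, 0.879]
wrist_force: [0.2, -0.7, -0.4]
opening: 0.0242
```

```bash
python3 - <<'E'
from h import *
s=arm.read_state();print(s['time'],s['eef_pos'],s['wrist_force'],s['opening'])
im=get_image('side');m=camera_model('side')
a=cv2.resize(im[130:170,226:286],None,fx=6,fy=6,interpolation=cv2.INTER_CUBIC)
im=get_image('wrist');b=cv2.resize(im[200:260,216:296],None,fx=5,fy=5,interpolation=cv2.INTER_CUBIC)
a=cv2.copyMakeBorder(a,0,300-240,0,0,0)
cv2.imwrite('pics/c6.png',np.hstack([a,b]))
E
```

```text
5.675 [ 0.57570994 -0.30503095  0.00245862] [ 0.24945064 -0.73404374 -0.39074474] 0.02419195690385404
```

View pics/c6.png

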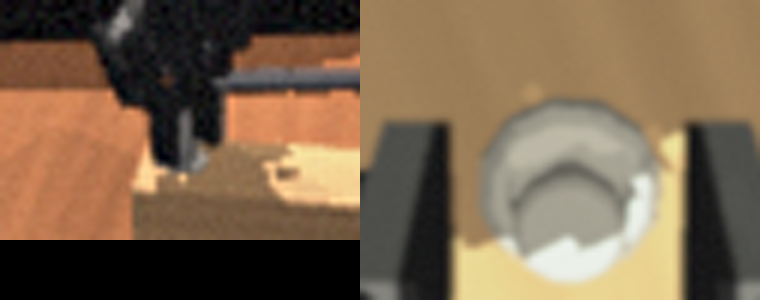

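```bash
python3 - <<'E'
from h import *
m=camera_model('side')
for z in(.03,.035,.04,.045,.05):print(z,proj(m,[.5821,-.2914,z]),proj(m,[.5757,-.3045,z]))
E
```

```text
0.03 [254.57198697 160.63166074] [257.12965986 158.49445648]
0.035 [254.51623001 159.22310445] [257.08015886 157.09179466]
0.04 [254.46021634 157.80806266] [257.03043169 155.68272396]
0.045 [254.40394416 156.38649049] [256.98047679 154.26720036]
0.05 [254.34741168 154.95834261] [256.93029259 152.84517942]
```

jog_arm(motion=[[16, 0, 0, 0, 0], [10, 0, 0, 0, 0], [8, 0, 0, 0, 0], [8, 0, 0, 0, 0], [8, 0, 0, 0, 0]], squeeze=35)

```text
time: 6.4
eef_pos: [0.5759, -0.3052, 0.0027]
tcp_rot: [-1.392, -0.881, 0.879]
wrist_force: [-0.2, 0.0, 0.5]
opening: 0.0088
```

```bash
python3 - <<'E'
from h import *
s=arm.read_state();print(s['time'],s['eef_pos'],s['wrist_force'],s['opening'])
im=get_image('side');m=camera_model('side')
a=cv2.resize(im[130:170,226:286],None,fx=6,fy=6,interpolation=cv2.INTER_CUBIC)
im=get_image('wrist');b=cv2.resize(im[200:260,216:296],None,fx=5,fy=5,interpolation=cv2.INTER_CUBIC)
a=cv2.copyMakeBorder(a,0,300-240,0,0,0)
cv2.imwrite('pics/c7.png',np.hstack([a,b]))
E
```

```text
6.4 [ 0.57592236 -0.30517486  0.00273564] [-0.23523161  0.00660598  0.49730566] 0.008779170106877428
```

View pics/c7.png

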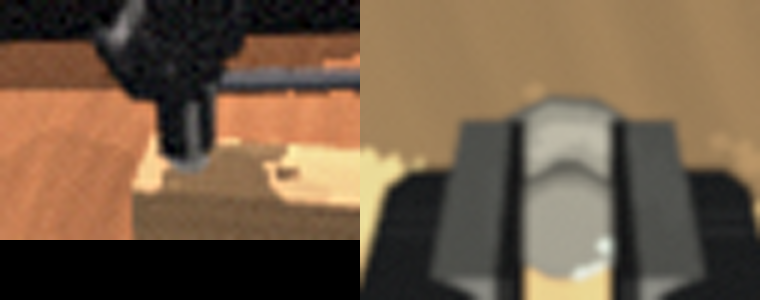

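jog_arm(motion=[[8, 0, 0, 0, 0], [8, 0, 0, 0, 0]])

```text
time: 6.75
eef_pos: [0.5759, -0.3052, 0.0027]
tcp_rot: [-1.392, -0.881, 0.879]
wrist_force: [0.3, -0.6, 1.6]
opening: 0.0085
```

```bash
python3 - <<'E'
from h import *
s=arm.read_state();print(s['time'],s['eef_pos'],s['wrist_force'],s['opening'])
m=camera_model('wrist');print(m)
im=cv2.imread('pics/w1.png')
# scale check: known points on block
for p in ([.57537,-.30429,.04],[.57537-.15,-.30429+.0109,.04],[.57537-.1,-.30429+.0073,.04]):
    T=np.load('w1.npy',allow_pickle=True).item();print(proj(T,p))
crop(im,140,0,150,210,2.8,'w1b.png')
E
```

```text
6.75 [ 0.57591449 -0.30517366  0.00272734] [ 0.2651128  -0.61751043  1.58489038] 0.008462416882320724
{'vfov': 66.25365877085565, 'cx': 257.03906226680857, 'cy': 189.21517206421612, 'world_to_cam': array([[ 0.42547336,  0.9049676 , -0.00246309,  0.0310838 ],
       [-0.87097313,  0.40874871, -0.27263584,  0.61074786],
       [-0.24571982,  0.11814457,  0.96211415, -0.01766474],
       [ 0.        ,  0.        ,  0.        ,  1.        ]])}
[255.80194658 185.10104816]
[190.4395481   21.08405111]
[214.38363129  81.065425  ]
```

View pics/w1b.png

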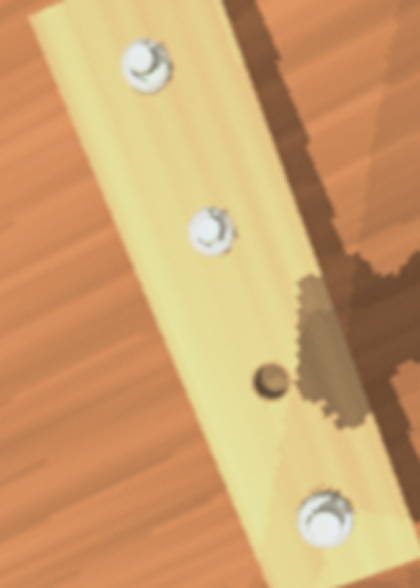

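jog_arm(motion=[[24, 0, 0, 0, 0], [24, 0, 0, 0, 0], [24, 0, 0, 0, 0], [24, 0, 3, 0, 0], [24, 0, 6, 0, 0], [24, 0, 6, 0, 0], [24, 0, 6, 0, 0]])

```text
time: 7.62
eef_pos: [0.5761, -0.3053, -0.003]
tcp_rot: [-1.392, -0.881, 0.879]
wrist_force: [0.0, 1.6, 3.0]
opening: 0.0243
```

jog_arm(motion=[[16, 0, 0, 0, 0], [11, 0, 0, 0, 0], [10, 0, 0, 0, 0], [10, 0, 0, 0, 0], [10, 0, 0, 0, 0]])

```text
time: 8.25
eef_pos: [0.5765, -0.3052, -0.0026]
tcp_rot: [-1.393, -0.882, 0.879]
wrist_force: [1.8, 1.8, 5.1]
opening: 0.0172
```

```bash
cat > look.py <<'E'
from h import *
import sys
fn=sys.argv[1]
s=arm.read_state();print(s['time'],s['eef_pos'],s['wrist_force'],s['opening'])
im=get_image('side');m=camera_model('side')
u=proj(m,s['eef_pos']+[0,0,.04]).astype(int);x,y=u[0]-33,u[1]-30;print('side origin',x,y,'x6')
a=cv2.resize(im[y:y+50,x:x+66],None,fx=6,fy=6,interpolation=cv2.INTER_CUBIC)
im=get_image('wrist');b=cv2.resize(im[200:260,216:296],None,fx=5,fy=5,interpolation=cv2.INTER_CUBIC)
cv2.imwrite('pics/'+fn,np.hstack([a,b]))
E
python3 look.py c8.png
```

```text
8.25 [ 0.57653028 -0.3052492  -0.00264717] [1.8249287  1.82604287 5.0968339 ] 0.0171924620942395
side origin 223 126 x6
```

View pics/c8.png

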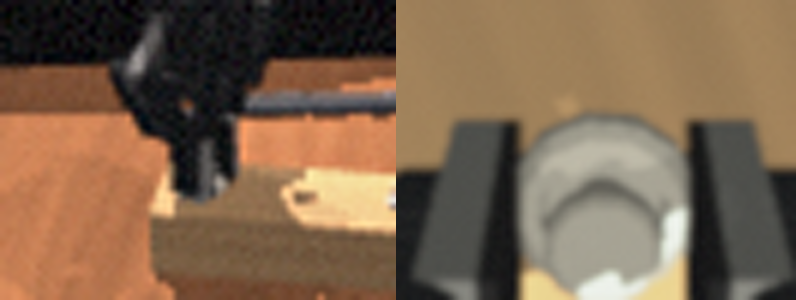

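jog_arm(motion=[[24, 0, 0, 0, 0], [24, 0, 0, 0, 0], [24, 0, -3, 0, 0], [24, 0, -6, 0, 0], [24, 0, -6, 0, 0], [24, 0, -6, 0, 0]])

```text
time: 9.1
eef_pos: [0.5764, -0.3051, 0.0033]
tcp_rot: [-1.393, -0.882, 0.879]
wrist_force: [-0.5, -0.0, 0.3]
opening: 0.0241
```

jog_arm(motion=[[14, 0, 0, 0, 0], [5, 0, 0, 0, 0], [5, 0, 0, 0, 0], [5, 0, 0, 0, 0], [5, 0, 0, 0, 0]], squeeze=30)

```text
time: 9.72
eef_pos: [0.5764, -0.3051, 0.0032]
tcp_rot: [-1.393, -0.882, 0.879]
wrist_force: [-0.1, -0.1, -0.9]
opening: 0.0081
```

```bash
python3 look.py c9.png
```

```text
9.725 [ 0.57636671 -0.30506196  0.0031864 ] [-0.10554375 -0.14913807 -0.85482538] 0.008086904875936673
side origin 223 124 x6
```

View pics/c9.png

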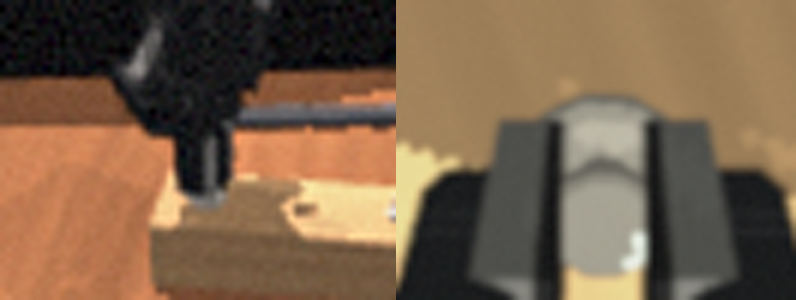

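jog_arm(motion=[[5, 0, -1, 0, 0], [5, 0, -6, 0, 0], [5, 0, -12, 0, 0], [5, 0, -20, 0, 0], [5, 0, -35, 0, 0], [5, 0, -50, 0, 0], [5, 0, -50, 0, 0]])

```text
time: 10.7
eef_pos: [0.5778, -0.306, 0.056]
tcp_rot: [-1.397, -0.884, 0.878]
wrist_force: [0.4, -0.4, -0.6]
opening: 0.0079
```

```bash
python3 look.py c10.png
```

```text
10.7 [ 0.57780569 -0.30602087  0.05603865] [ 0.38078067 -0.38970644 -0.63379596] 0.00785054089424207
side origin 222 109 x6
```

View pics/c10.png

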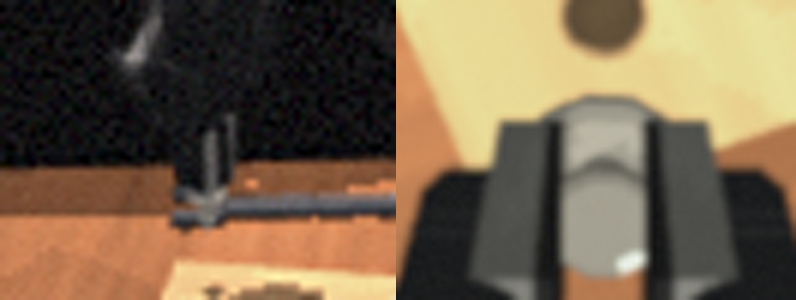

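```bash
cat >> h.py <<'E'
def totool(q):
    s=arm.read_state();Rt=R.from_rotvec(s['tcp_rot']).as_matrix();return Rt.T@(np.asarray(q)-s['eef_pos'])*1000
E
python3 - <<'E'
from h import *
s=arm.read_state();Rt=R.from_rotvec(s['tcp_rot']).as_matrix();print(Rt.round(4),s['joint_positions'])
# target tcp so rivet axis over hole: rivet at tool (+.1,+.85)
t=np.array([.5124,.2310,.15])-Rt@[.0001,0,.00085];print(t,totool(t),totool([t[0],t[1],.115]))
E
```

```text
[[ 0.4258  0.0058 -0.9048]
 [ 0.9048 -0.005   0.4257]
 [-0.0021 -1.     -0.0074]] [-6.18921780e-01  4.95084030e-01  1.46173820e+00 -7.73884358e-04
  1.17713969e+00 -1.74962187e+00]
[0.51312652 0.23054764 0.15000648] [457.44674853 -99.35392637 284.39460593] [457.51895925 -64.34847409 284.65300113]
```

jog_arm(motion=[[5, 10, -50, 6, 0], [5, 40, -99, 25, 0], [5, 90, -99, 56, 0], [5, 140, -99, 87, 0], [5, 190, -99, 118, 0], [5, 240, -99, 149, 0], [5, 290, -99, 180, 0], [5, 340, -99, 211, 0], [5, 390, -99, 242, 0], [5, 430, -99, 268, 0]])

```text
time: 12.05
eef_pos: [0.5151, 0.2008, 0.1491]
tcp_rot: [-1.392, -0.882, 0.88]
wrist_force: [0.2, 0.0, -0.5]
opening: 0.0078
```

```bash
python3 - <<'E'
from h import *
s=arm.read_state();print(s['time'],s['eef_pos'],s['opening'],s['wrist_force'])
print(totool([.5131,.2305,.15]),totool([.5131,.2305,.115]))
E
```

```text
12.05 [0.51510408 0.20082376 0.14907634] 0.0078034694417340325 [ 0.1706157   0.02314375 -0.48572275]
[26.01105696 -1.08520585 14.41513395] [26.10654031 33.91397321 14.63501593]
```

jog_arm(motion=[[5, 20, 0, 10, 0], [5, 26, 0, 14.5, 0], [5, 26, 15, 14.5, 0], [5, 26, 30, 14.5, 0], [5, 26, 30, 14.5, 0], [5, 26, 30, 14.5, 0]])

```text
time: 12.8
eef_pos: [0.5133, 0.2296, 0.1186]
tcp_rot: [-1.393, -0.881, 0.88]
wrist_force: [-0.3, -0.2, 0.4]
opening: 0.0083
```

```bash
python3 - <<'E'
from h import *
s=arm.read_state();print(s['time'],s['eef_pos'],s['opening'],s['wrist_force'])
im=get_image('wrist');m=camera_model('wrist');cv2.imwrite('pics/w11.png',im);np.save('w11.npy',m,allow_pickle=True)
im2=get_image('top');im3=get_image('side');cv2.imwrite('pics/t11.png',im2);cv2.imwrite('pics/s11.png',im3)
print('hole pred',proj(m,[.5124,.2310,.089]))
crop(im,186,150,140,110,5.5,'w11z.png')
E
```

```text
12.8 [0.51325117 0.22959689 0.1185956 ] 0.00829249750632947 [-0.30525473 -0.20212059  0.35781037]
hole pred [257.75004468 197.96897464]
```

View pics/w11.png

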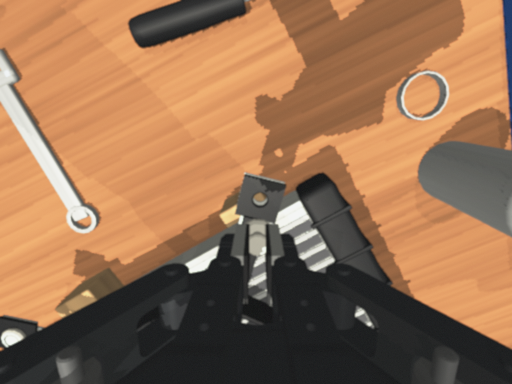

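View pics/w11z.png

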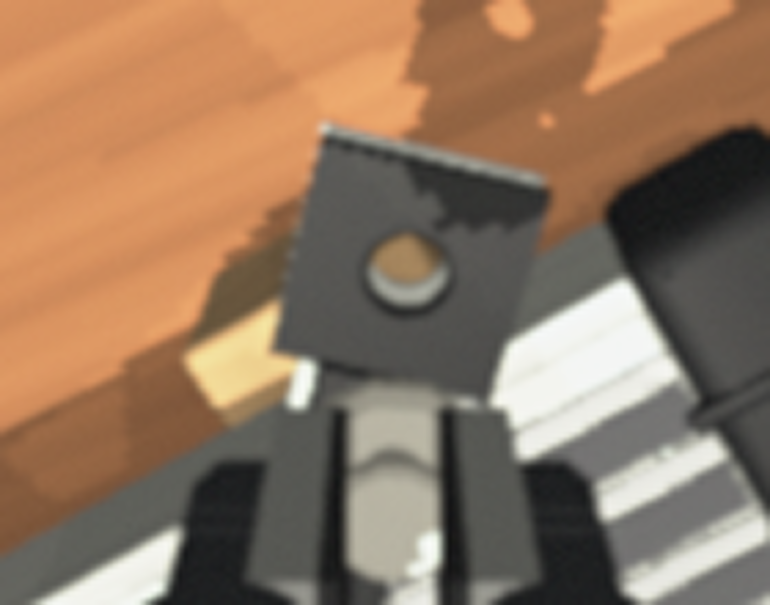

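```bash
python3 - <<'E'
from h import *
m=np.load('w11.npy',allow_pickle=True).item()
h=atz(m,(259.8,198.7),.089);print('hole wrist',h,totool(h))
# rivet via w2 (same camera): use camera in tool frame now, place tool at w2 pose
s=arm.read_state();Rt=R.from_rotvec(s['tcp_rot']).as_matrix();p=s['eef_pos']
Rw2=R.from_rotvec([-1.389,-.880,.880]).as_matrix();pw2=np.array([.57689,-.30520,.06425])
T=m['world_to_cam'];Tt=np.eye(4);Tt[:3,:3]=Rt;Tt[:3,3]=p
A=T@Tt  # tool->cam
W=np.eye(4);W[:3,:3]=Rw2;W[:3,3]=pw2
m2=dict(m);m2['world_to_cam']=A@np.linalg.inv(W)
r=atz(m2,(257.4,199.9),.040);print('rivet',r)
Rg=R.from_rotvec([-1.393,-.882,.879]).as_matrix();pg=np.array([.57637,-.30506,.0032])
print('rivet in tool at grasp',Rg.T@(r-pg)*1000)
Rl=R.from_rotvec([-1.397,-.884,.878]).as_matrix()
mt=camera_model('top');ms=camera_model('side');print(proj(mt,h),proj(ms,h))
t=cv2.imread('pics/t11.png');a=cv2.imread('pics/s11.png')
u=proj(ms,h).astype(int);print(u-[40,45]);z1=cv2.resize(a[u[1]-45:u[1]+25,u[0]-40:u[0]+40],None,fx=5,fy=5,interpolation=cv2.INTER_CUBIC)
u=proj(mt,h).astype(int);print(u-[35,35]);z2=cv2.resize(t[u[1]-35:u[1]+35,u[0]-35:u[0]+35],None,fx=5,fy=5,interpolation=cv2.INTER_CUBIC)
cv2.imwrite('pics/ts11.png',np.hstack([z1,z2]))
E
```

```text
hole wrist [0.51357654 0.23215117 0.089     ] [ 1.69698804 30.55960639  1.2401336 ]
rivet [ 0.57481415 -0.30439294  0.04      ]
rivet in tool at grasp [ -0.14309972 -36.81074921   1.43314587]
[152.03028396 193.78870318] [257.21166776 274.34077868]
[217 229]
[117 158]
```

View pics/ts11.png

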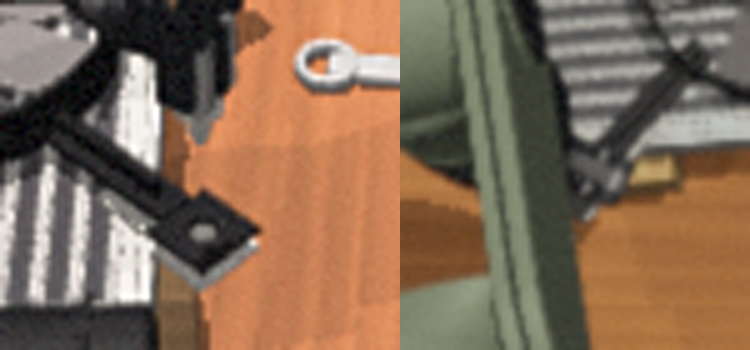

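jog_arm(motion=[[5, 1.7, 5, -0.1, 0], [5, 1.7, 15, -0.1, 0], [5, 1.7, 25, -0.1, 0], [5, 1.7, 35, -0.1, 0], [5, 1.7, 40, -0.1, 0], [5, 1.7, 40, -0.1, 0], [5, 1.7, 40, -0.1, 0]])

```text
time: 13.82
eef_pos: [0.5152, 0.2316, 0.0799]
tcp_rot: [-1.393, -0.883, 0.878]
wrist_force: [0.2, 0.5, -0.1]
opening: 0.0084
```

```bash
python3 - <<'E'
from h import *
s=arm.read_state();print(s['time'],s['eef_pos'],s['opening'],s['wrist_force'])
a=get_image('side');im=get_image('wrist');m=camera_model('wrist')
print('hole pred',proj(m,[.5136,.23215,.089]))
z1=cv2.resize(a[220:300,217:297],None,fx=5,fy=5,interpolation=cv2.INTER_CUBIC)
z2=cv2.resize(im[185:265,217:297],None,fx=5,fy=5,interpolation=cv2.INTER_CUBIC)
cv2.imwrite('pics/c12.png',np.hstack([z1,z2]))
R0=R.from_rotvec(s['tcp_rot']).as_matrix();print(R0[:,1]);print(totool([.5136,.23215,.089]))
E
```

```text
13.825 [0.51519697 0.23163757 0.07986899] 0.008384659563797579 [ 0.2064701   0.45991822 -0.07329696]
hole pred [256.49600574 216.62604225]
[ 0.00645768 -0.00460228 -0.99996856]
[-0.28396452 -8.93303833  1.68309915]
```

View pics/c12.png

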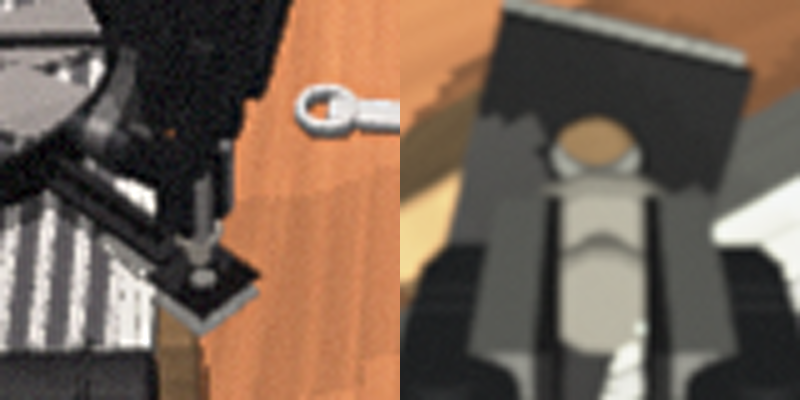

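jog_arm(motion=[[5, -0.2, 3, 0.6, 0], [5, -0.2, 6, 0.6, 0], [5, -0.2, 9, 0.6, 0], [5, -0.2, 11, 0.6, 0], [5, -0.2, 12, 0.6, 0], [5, -0.2, 12, 0.6, 0]])

```text
time: 14.68
eef_pos: [0.5147, 0.2317, 0.068]
tcp_rot: [-1.393, -0.883, 0.878]
wrist_force: [0.4, -0.3, 0.7]
opening: 0.0077
```

```bash
cat > l2.py <<'E'
from h import *
import sys
s=arm.read_state();print(s['time'],s['eef_pos'],s['opening'],s['wrist_force'],s['moment'])
a=get_image('side');im=get_image('wrist');m=camera_model('wrist')
print('hole pred',proj(m,[.5136,.23215,.089]))
z1=cv2.resize(a[220:300,217:297],None,fx=5,fy=5,interpolation=cv2.INTER_CUBIC)
z2=cv2.resize(im[185:265,217:297],None,fx=5,fy=5,interpolation=cv2.INTER_CUBIC)
cv2.imwrite('pics/'+sys.argv[1],np.hstack([z1,z2]))
R0=R.from_rotvec(s['tcp_rot']).as_matrix();print(R0[:,1]);print(totool([.5136,.23215,.089]))
E
python3 l2.py c13.png
```

```text
14.675 [0.51474684 0.23167236 0.0680476 ] 0.007684190158755139 [ 0.35304536 -0.30134499  0.67534004] [-0.03095634  0.01787508 -0.03512442]
hole pred [256.71774594 224.74601753]
[ 0.00673929 -0.00455493 -0.99996692]
[ -0.11837165 -20.83683853   1.14580689]
```

View pics/c13.png

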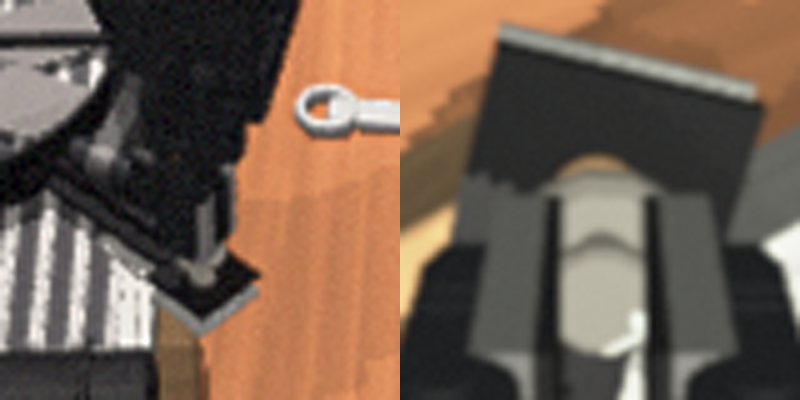

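jog_arm(motion=[[5, 0, 1.5, 0, 0], [5, 0, 3, 0, 0], [5, 0, 4.5, 0, 0], [5, 0, 6, 0, 0], [5, 0, 6, 0, 0]])

```text
time: 15.4
eef_pos: [0.5146, 0.2316, 0.0619]
tcp_rot: [-1.393, -0.883, 0.878]
wrist_force: [-0.2, -0.1, 0.4]
opening: 0.0085
```

```bash
python3 l2.py c14.png
```

```text
15.4 [0.51463777 0.231604   0.06187635] 0.008461671460201749 [-0.24768171 -0.0540551   0.40069831] [-0.04011611  0.09002555  0.02450894]
hole pred [256.84509929 229.02262908]
[ 0.00642208 -0.00463844 -0.99996862]
[ -0.05922848 -26.94201739   1.07732491]
```

View pics/c14.png

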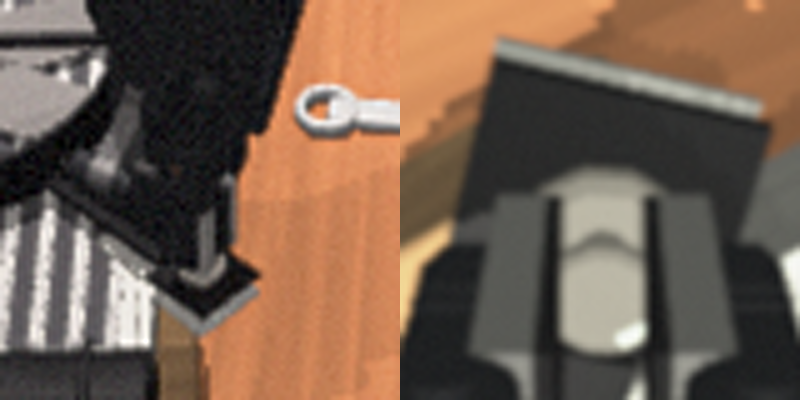

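jog_arm(motion=[[5, 0, 1, 0, 0], [5, 0, 2, 0, 0], [5, 0, 3, 0, 0], [5, 0, 4, 0, 0], [5, 0, 4, 0, 0], [5, 0, 4, 0, 0]])

```text
time: 16.25
eef_pos: [0.5148, 0.2316, 0.0581]
tcp_rot: [-1.393, -0.883, 0.878]
wrist_force: [-0.7, -0.3, -1.5]
opening: 0.0081
```

```bash
python3 l2.py c15.png
```

```text
16.25 [0.51481749 0.23161802 0.05805525] 0.008111995831938452 [-0.73308033 -0.32232559 -1.52010034] [-0.018951    0.02901292  0.00669982]
hole pred [256.81420346 231.8516466 ]
[ 0.00671    -0.0045814  -0.99996699]
[ -0.05403238 -30.95278416   1.09088768]
```

View pics/c15.png

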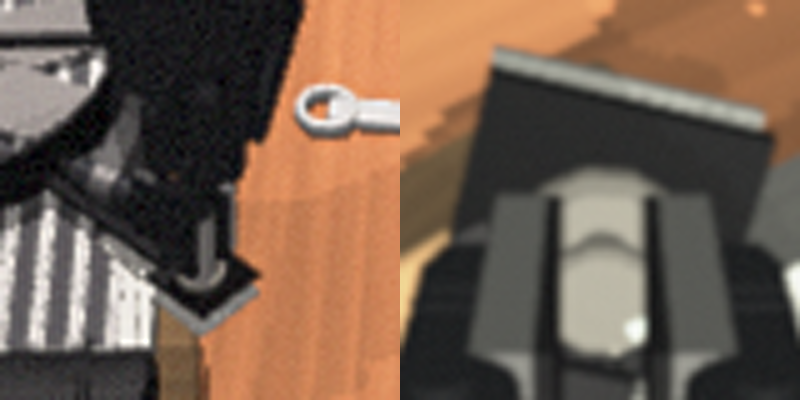

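jog_arm(motion=[[5, 0, 0.5, 0, 0], [5, 0, 1, 0, 0], [5, 0, 1.5, 0, 0], [5, 0, 1.5, 0, 0]])

```text
time: 16.85
eef_pos: [0.5149, 0.2316, 0.0566]
tcp_rot: [-1.393, -0.884, 0.878]
wrist_force: [0.0, 0.1, 1.4]
opening: 0.0083
```

jog_arm(motion=[[5, 0, 0.5, 0, 0], [5, 0, 1, 0, 0], [5, 0, 1, 0, 0]])

```text
time: 17.23
eef_pos: [0.5149, 0.2316, 0.0556]
tcp_rot: [-1.393, -0.884, 0.878]
wrist_force: [-1.2, -0.1, 0.9]
opening: 0.008
```

```bash
python3 l2.py c16.png
```

```text
17.225 [0.51489547 0.231607   0.05563482] 0.007984890431152516 [-1.17202256 -0.07609926  0.91646468] [-0.04391738  0.07860533  0.02885605]
hole pred [256.72018117 233.56230716]
[ 0.00685581 -0.00456997 -0.99996606]
[ -0.08698079 -33.36970162   1.16593909]
```

View pics/c16.png

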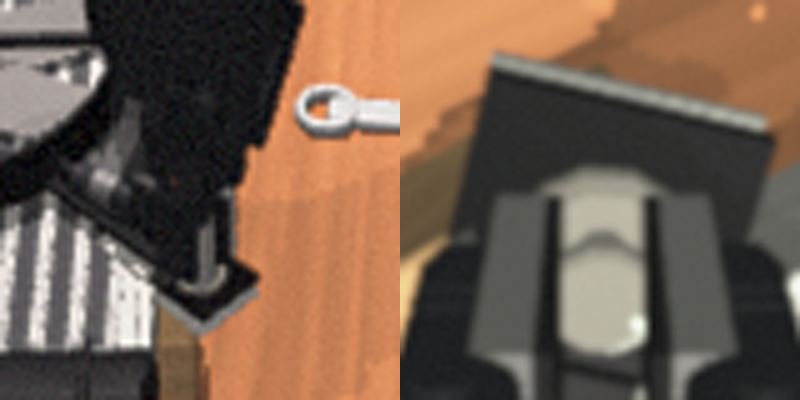

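jog_arm(motion=[[5, 0, 0.5, 0, 0], [5, 0, 1, 0, 0], [5, 0, 1.5, 0, 0], [5, 0, 1.5, 0, 0], [5, 0, 1.5, 0, 0]])

```text
time: 17.95
eef_pos: [0.5149, 0.2317, 0.0542]
tcp_rot: [-1.393, -0.884, 0.878]
wrist_force: [-1.3, 0.7, 2.7]
opening: 0.0079
```

jog_arm(motion=[[5, 0, 0.5, 0, 0], [5, 0, 1, 0, 0], [5, 0, 1, 0, 0], [5, 0, 1, 0, 0]])

```text
time: 18.45
eef_pos: [0.5148, 0.2318, 0.0533]
tcp_rot: [-1.393, -0.884, 0.878]
wrist_force: [-1.2, -0.2, 3.9]
opening: 0.0084
```

```bash
python3 l2.py c17.png
```

```text
18.45 [0.51479101 0.23179198 0.0532526 ] 0.00837258949117835 [-1.24502947 -0.22680876  3.9413247 ] [0.14282088 0.4218166  0.0480495 ]
hole pred [256.55697982 235.72186775]
[ 0.00666891 -0.00429436 -0.99996854]
[ -0.19973523 -35.77774033   0.96539553]
```

View pics/c17.png

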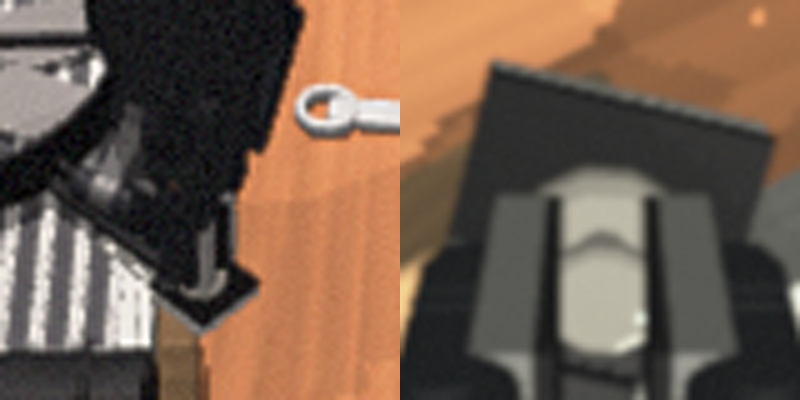

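jog_arm(motion=[[5, 0, -1.5, 0, 0], [5, 0, -1.5, 0, 0], [14, 0, -1.5, 0, 0], [26, 0, -1.5, 0, 0], [26, 0, -1.5, 0, 0], [26, 0, -6, 0, 0], [26, 0, -12, 0, 0], [26, 0, -18, 0, 0], [26, 0, -18, 0, 0]])

```text
time: 19.68
eef_pos: [0.5155, 0.2321, 0.0723]
tcp_rot: [-1.394, -0.885, 0.877]
wrist_force: [0.5, -0.2, 0.3]
opening: 0.026
```

```bash
python3 l2.py c18.png
```

```text
19.675 [0.5154861  0.23207854 0.07229374] 0.02595689125875796 [ 0.54635317 -0.19406226  0.33214106] [-0.04311096 -0.03155096 -0.01738146]
hole pred [256.49392481 222.79716838]
[ 0.00867427 -0.00378157 -0.99995523]
[ -0.27809477 -17.54457623   1.04276274]
```

View pics/c18.png

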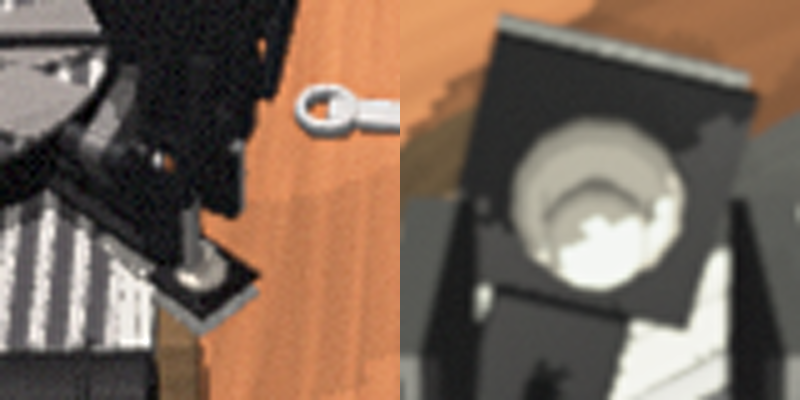

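```bash
python3 - <<'E'
from h import *
m=camera_model('wrist')
for uv,z in(((256.9,225.2),.094),((256.6,232.6),.102)):
    q=atz(m,uv,z);print(q,totool(q))
E
```

```text
[0.51318924 0.2326185  0.094     ] [ -0.03276839 -22.54928166   1.57281067]
[0.51406132 0.23203857 0.102     ] [ -0.19323309 -30.54040757   0.47145166]
```

jog_arm(motion=[[10, 0, 0, 1.5, 0], [0, 0, 0, 1.5, 0], [0, 0, 0, 1.5, 0], [0, 0, 0, 1.5, 0], [0, 0, 3, 1.5, 0], [0, 0, 5, 1.5, 0], [0, 0, 5, 1.5, 0]])

```text
time: 20.65
eef_pos: [0.5132, 0.2324, 0.0661]
tcp_rot: [-1.393, -0.883, 0.878]
wrist_force: [1.1, -0.3, -0.7]
opening: -0.0001
```

```bash
python3 l2.py c19.png
```

```text
20.65 [0.51316759 0.23239685 0.06606119] -0.0001008301663182584 [ 1.12205564 -0.27396052 -0.65006784] [ 0.03395019  0.05251274 -0.0440672 ]
hole pred [256.53051267 228.55503418]
[ 0.00635641 -0.00440253 -0.99997011]
[ -0.22966598 -22.63502654  -0.48410449]
```

View pics/c19.png

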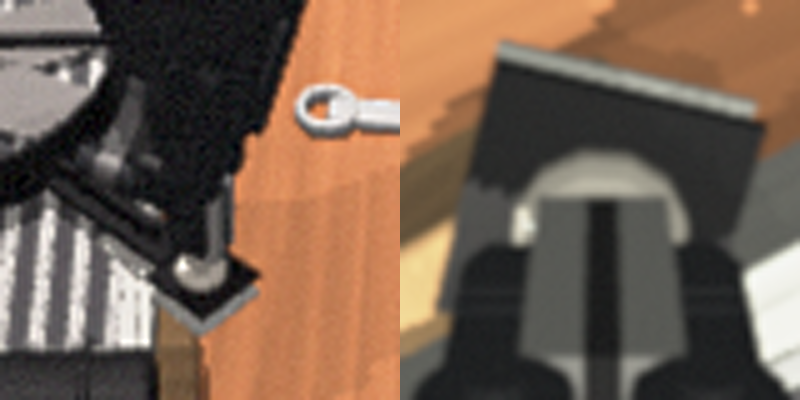

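jog_arm(motion=[[0, 0, 1, 0, 0], [0, 0, 2, 0, 0], [0, 0, 2, 0, 0]])

```text
time: 21.12
eef_pos: [0.5134, 0.2325, 0.0643]
tcp_rot: [-1.393, -0.884, 0.878]
wrist_force: [-0.3, -1.1, 1.0]
opening: -0.0
```

jog_arm(motion=[[0, 0, 1, 0, 0], [0, 0, 2, 0, 0], [0, 0, 2, 0, 0]])

```text
time: 21.5
eef_pos: [0.5134, 0.2326, 0.0624]
tcp_rot: [-1.393, -0.884, 0.878]
wrist_force: [-0.5, 0.9, 1.1]
opening: -0.0001
```

jog_arm(motion=[[0, 0, 1, 0, 0], [0, 0, 1, 0, 0]])

```text
time: 21.75
eef_pos: [0.5133, 0.2327, 0.0615]
tcp_rot: [-1.393, -0.884, 0.878]
wrist_force: [-1.2, 0.8, 3.3]
opening: -0.0002
```

jog_arm(motion=[[0, 0, 1, 0, 0], [0, 0, 1, 0, 0]])

```text
time: 22.0
eef_pos: [0.5132, 0.2328, 0.0606]
tcp_rot: [-1.392, -0.884, 0.878]
wrist_force: [-2.2, 1.1, 4.0]
opening: -0.0002
```

jog_arm(motion=[[0, 0, 1, 0, 0], [0, 0, 1, 0, 0]])

```text
time: 22.25
eef_pos: [0.5132, 0.2329, 0.0597]
tcp_rot: [-1.392, -0.884, 0.878]
wrist_force: [-2.2, 0.7, 4.3]
opening: -0.0001
```

jog_arm(motion=[[0, 0, 1, 0, 0], [0, 0, 1, 0, 0]])

```text
time: 22.5
eef_pos: [0.5132, 0.233, 0.0588]
tcp_rot: [-1.392, -0.884, 0.878]
wrist_force: [-3.1, 0.6, 5.5]
opening: 0.0
```

```bash
python3 l2.py c20.png
```

```text
22.5 [0.51316987 0.23299434 0.05879568] 3.0031376310255676e-05 [-3.14743589  0.57450322  5.52213411] [ 0.19500036  0.50188557 -0.02112088]
hole pred [255.85116952 234.67996468]
[ 0.00639611 -0.00347237 -0.99997352]
[ -0.60851926 -30.14176624  -0.94851318]
```

View pics/c20.png

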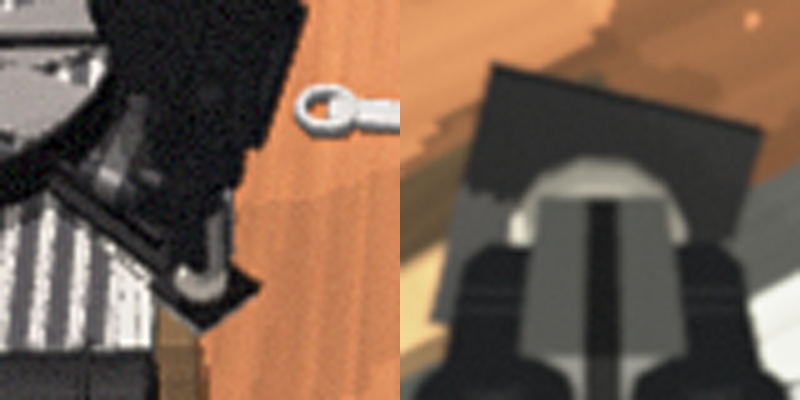

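jog_arm(motion=[[0, 0, 1, 0, 0], [0, 0, 1, 0, 0]])

```text
time: 22.85
eef_pos: [0.5132, 0.2331, 0.0581]
tcp_rot: [-1.392, -0.884, 0.878]
wrist_force: [-2.7, 1.3, 6.0]
opening: -0.0001
```

jog_arm(motion=[[0, 0, 1, 0, 0], [0, 0, 1, 0, 0]])

```text
time: 23.1
eef_pos: [0.5132, 0.2332, 0.0575]
tcp_rot: [-1.392, -0.884, 0.878]
wrist_force: [-2.9, 0.5, 6.3]
opening: -0.0001
```

jog_arm(motion=[[0, 0, 1, 0, 0], [0, 0, 1, 0, 0]])

```text
time: 23.35
eef_pos: [0.5132, 0.2333, 0.0571]
tcp_rot: [-1.392, -0.884, 0.878]
wrist_force: [-3.2, 0.5, 7.0]
opening: -0.0
```

jog_arm(motion=[[0, 0, 1.5, 0, 0], [0, 0, 1.5, 0, 0]])

```text
time: 23.6
eef_pos: [0.5132, 0.2333, 0.0566]
tcp_rot: [-1.392, -0.884, 0.878]
wrist_force: [-4.3, -0.1, 9.5]
opening: 0.0001
```

jog_arm(motion=[[0, 0, 1.5, 0, 0], [0, 0, 1.5, 0, 0]])

```text
time: 23.85
eef_pos: [0.5132, 0.2333, 0.056]
tcp_rot: [-1.392, -0.884, 0.878]
wrist_force: [-5.3, 0.0, 8.7]
opening: -0.0
```

```bash
python3 l2.py c21.png
```

```text
23.85 [0.51320705 0.23330816 0.05602836] -1.6175451840430207e-05 [-5.2572547   0.04838362  8.70720799] [-0.05544427  0.76342427 -0.02791834]
hole pred [255.30844123 237.02673447]
[ 0.00620805 -0.00344646 -0.99997479]
[ -0.88059404 -32.96678318  -1.07766183]
```

View pics/c21.png

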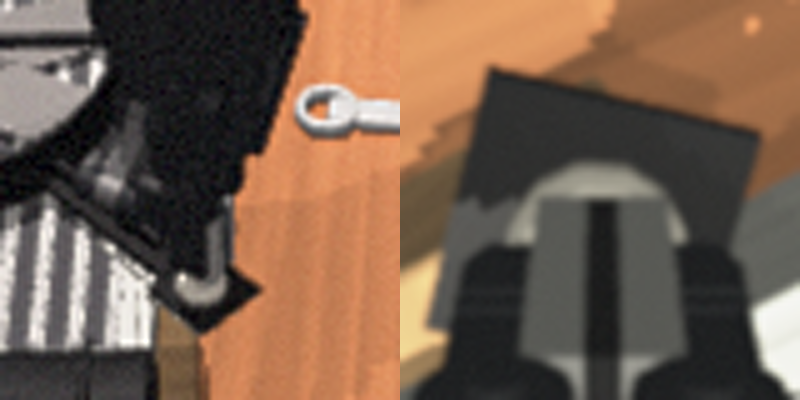

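jog_arm(motion=[[0, 0, 1.5, 0.5, 0], [0, 0, 1.5, 0.5, 0]])

```text
time: 24.2
eef_pos: [0.5132, 0.2333, 0.0557]
tcp_rot: [-1.392, -0.884, 0.878]
wrist_force: [-3.8, -1.0, 9.8]
opening: 0.0004
```

jog_arm(motion=[[0, 0, 1.5, 0.4, 0], [0, 0, 1.5, 0.4, 0]])

```text
time: 24.45
eef_pos: [0.5132, 0.2333, 0.0553]
tcp_rot: [-1.393, -0.885, 0.878]
wrist_force: [-4.0, -1.0, 9.9]
opening: 0.0001
```

jog_arm(motion=[[0, 0, 1.5, 0.3, 0], [0, 0, 1.5, 0.3, 0]])

```text
time: 24.7
eef_pos: [0.5132, 0.2332, 0.0549]
tcp_rot: [-1.394, -0.885, 0.878]
wrist_force: [-4.0, -1.1, 10.7]
opening: -0.0002
```

jog_arm(motion=[[0, 0, 1.8, 0.3, 0], [0, 0, 1.8, 0.3, 0]])

```text
time: 24.95
eef_pos: [0.5133, 0.2332, 0.0542]
tcp_rot: [-1.394, -0.886, 0.878]
wrist_force: [-4.2, 0.1, 9.8]
opening: 0.0002
```

```bash
python3 l2.py c22.png
```

```text
24.95 [0.51325163 0.23323281 0.05421713] 0.00021526523149309807 [-4.2490726   0.12233361  9.81171751] [-0.1299481   0.70396861  0.05177006]
hole pred [255.33735737 238.56174254]
[ 0.00872972 -0.00510369 -0.99994887]
[ -0.86031923 -34.8171113   -1.15946949]
```

View pics/c22.png

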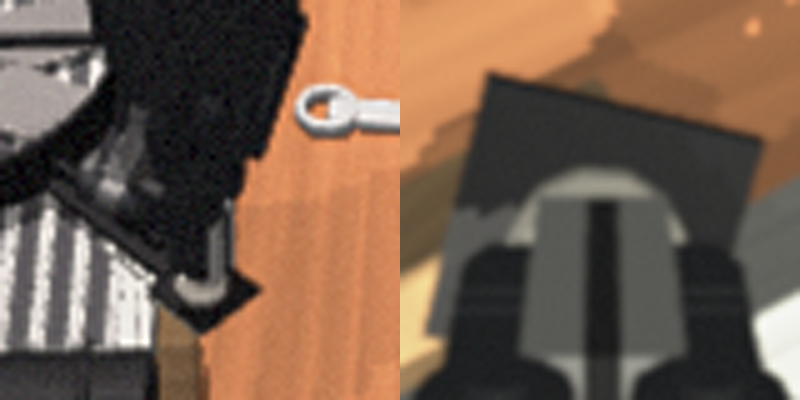

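jog_arm(motion=[[0, 0, 1.6, 0.2, 0], [0, 0, 2.0, 0.2, 0], [0, 0, 2.4, 0.2, 0], [0, 0, 2.4, 0.2, 0]])

```text
time: 25.55
eef_pos: [0.5133, 0.2332, 0.0528]
tcp_rot: [-1.395, -0.886, 0.878]
wrist_force: [-4.4, 0.0, 10.0]
opening: 0.0002
```

jog_arm(motion=[[0, 0, 1.6, 0.2, 0], [0, 0, 2.0, 0.2, 0], [0, 0, 2.4, 0.2, 0], [0, 0, 2.4, 0.2, 0]])

```text
time: 26.05
eef_pos: [0.5133, 0.2332, 0.0515]
tcp_rot: [-1.395, -0.886, 0.878]
wrist_force: [-4.6, -0.1, 10.0]
opening: -0.0001
```

```bash
python3 l2.py c23.png
```

```text
26.05 [0.51328333 0.23316003 0.05146864] -0.0001353781550704337 [-4.62074307 -0.14850957 10.00408364] [-0.07383249  0.73642906  0.02484815]
hole pred [255.36985037 240.67665262]
[ 0.00922624 -0.00574246 -0.99994095]
[ -0.82401467 -37.47970554  -1.10281116]
```

View pics/c23.png

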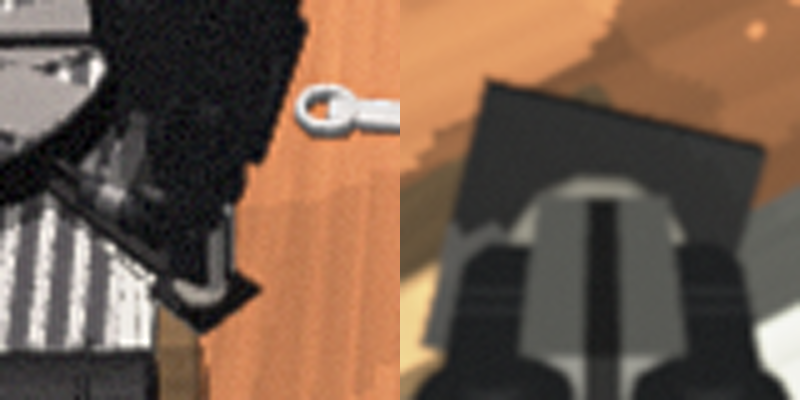

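jog_arm(motion=[[0, 0, 1.3, 0, 0], [0, 0, 1.6, 0, 0], [0, 0, 1.6, 0, 0]])

```text
time: 26.52
eef_pos: [0.5133, 0.2331, 0.0509]
tcp_rot: [-1.395, -0.886, 0.878]
wrist_force: [-5.1, 0.3, 9.0]
opening: -0.0002
```

jog_arm(motion=[[0, 0, 1.3, 0, 0], [0, 0, 1.6, 0, 0], [0, 0, 1.6, 0, 0]])

```text
time: 26.9
eef_pos: [0.5133, 0.2331, 0.0502]
tcp_rot: [-1.395, -0.886, 0.879]
wrist_force: [-5.0, -0.2, 10.3]
opening: 0.0001
```

jog_arm(motion=[[0, 0, 1.3, 0, 0], [0, 0, 1.5, 0, 0], [0, 0, 1.5, 0, 0]])

```text
time: 27.28
eef_pos: [0.5133, 0.2331, 0.0498]
tcp_rot: [-1.395, -0.886, 0.879]
wrist_force: [-5.2, -1.0, 10.2]
opening: -0.0001
```

jog_arm(motion=[[0, 0, 1.3, 0, 0], [0, 0, 1.6, 0, 0], [0, 0, 1.6, 0, 0]])

```text
time: 27.65
eef_pos: [0.5133, 0.2331, 0.0491]
tcp_rot: [-1.395, -0.886, 0.879]
wrist_force: [-4.4, -0.2, 10.4]
opening: 0.0002
```

jog_arm(motion=[[0, 0, 1.3, 0, 0], [0, 0, 1.6, 0, 0], [0, 0, 1.6, 0, 0]])

```text
time: 28.02
eef_pos: [0.5134, 0.2331, 0.0486]
tcp_rot: [-1.396, -0.886, 0.879]
wrist_force: [-5.7, 0.1, 11.5]
opening: -0.0001
```

```bash
python3 l2.py c24.png
```

```text
28.025 [0.51336625 0.23306632 0.04859287] -5.377205501475006e-05 [-5.66082474  0.14723035 11.46432477] [-0.03182463  0.81267732 -0.05095663]
hole pred [255.38991984 242.98988615]
[ 0.00892668 -0.00663487 -0.99993814]
[ -0.82751082 -40.38887471  -1.05139559]
```

View pics/c24.png

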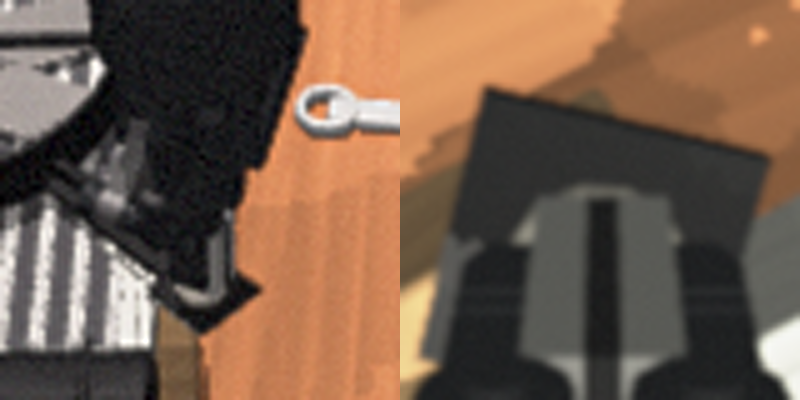

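jog_arm(motion=[[0, 0, 1.2, 0, 0], [0, 0, 1.5, 0, 0], [0, 0, 1.5, 0, 0]])

```text
time: 28.5
eef_pos: [0.5134, 0.2331, 0.0484]
tcp_rot: [-1.396, -0.886, 0.88]
wrist_force: [-6.2, 0.3, 11.3]
opening: 0.0002
```

jog_arm(motion=[[0, 0, 1.2, 0, 0], [0, 0, 1.5, 0, 0], [0, 0, 1.5, 0, 0]])

```text
time: 28.88
eef_pos: [0.5134, 0.2331, 0.0484]
tcp_rot: [-1.396, -0.886, 0.88]
wrist_force: [-4.6, 0.5, 12.7]
opening: 0.0002
```

jog_arm(motion=[[0, 0, 1.2, 0, 0], [0, 0, 1.5, 0, 0], [0, 0, 1.5, 0, 0]])

```text
time: 29.25
eef_pos: [0.5133, 0.233, 0.0483]
tcp_rot: [-1.396, -0.886, 0.88]
wrist_force: [-6.3, -1.4, 12.8]
opening: 0.0001
```

jog_arm(motion=[[0, 0, -2, 0, 0], [0, 0, -10, 0, 0], [0, 0, -25, 0, 0], [0, 0, -40, 0, 0], [0, 0, -40, 0, 0]])

```text
time: 29.88
eef_pos: [0.5149, 0.2338, 0.0907]
tcp_rot: [-1.397, -0.89, 0.877]
wrist_force: [0.8, -0.1, -0.1]
opening: -0.0
```

```bash
python3 - <<'E'
from h import *
s=arm.read_state();print(s['time'],s['eef_pos'],s['wrist_force'])
a=get_image('side');im=get_image('wrist');m=camera_model('wrist')
u=proj(m,[.5136,.23215,.089]).astype(int);print(u)
z1=cv2.resize(a[245:295,232:282],None,fx=8,fy=8,interpolation=cv2.INTER_CUBIC)
z2=cv2.resize(im[u[1]-25:u[1]+25,u[0]-25:u[0]+25],None,fx=8,fy=8,interpolation=cv2.INTER_CUBIC)
cv2.imwrite('pics/c25.png',np.hstack([z1,z2]))
E
```

```text
29.875 [0.51492172 0.23382674 0.09067155] [ 0.84523987 -0.09613073 -0.07811265]
[255 215]
```

View pics/c25.png

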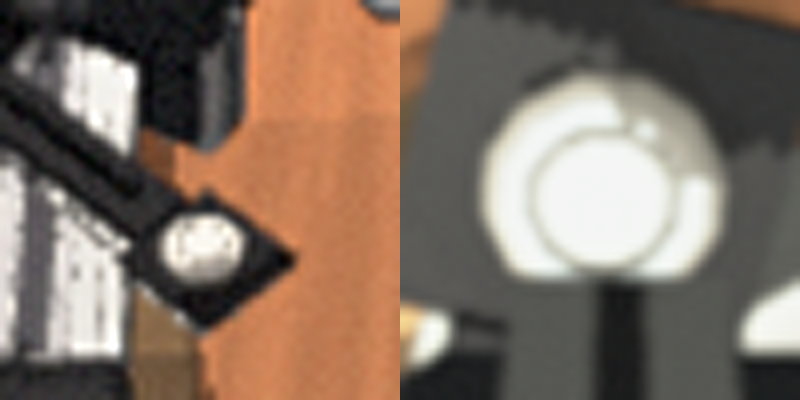

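jog_arm(motion=[[0, 0, -15, -5, 0], [0, 0, -30, -10, 0], [0, 0, -30, -15, 0], [0, 0, -30, -15, 0], [0, 0, -30, -15, 0]])

```text
time: 30.6
eef_pos: [0.526, 0.227, 0.1182]
tcp_rot: [-1.396, -0.885, 0.881]
wrist_force: [0.3, 0.5, -1.0]
opening: 0.0001
```

```bash
python3 - <<'E'
from h import *
s=arm.read_state();print(s['time'],s['eef_pos'],s['wrist_force'])
a=get_image('side');im=get_image('wrist');m=camera_model('wrist')
cv2.imwrite('pics/w26.png',im)
c=np.array([.5136,.2325,.0885]);u=proj(m,c).astype(int);print(u)
for dz in(0,.001,.008):print(proj(m,c+[0,0,dz]))
z1=cv2.resize(a[245:295,232:282],None,fx=8,fy=8,interpolation=cv2.INTER_CUBIC)
z2=cv2.resize(im[u[1]-20:u[1]+20,u[0]-20:u[0]+20],None,fx=10,fy=10,interpolation=cv2.INTER_CUBIC)
print(u-20)
cv2.imwrite('pics/c26.png',np.hstack([z1,z2]))
E
```

```text
30.6 [0.52597928 0.22704178 0.11820682] [ 0.32637703  0.54333915 -1.00106277]
[256 182]
[256.63671611 182.72310047]
[256.63001493 183.0706625 ]
[256.58138729 185.59277085]
[236 162]
```

View pics/c26.png

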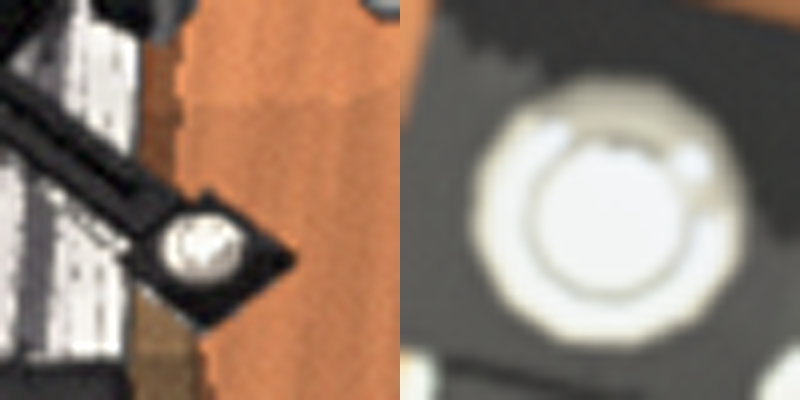

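View pics/w26.png

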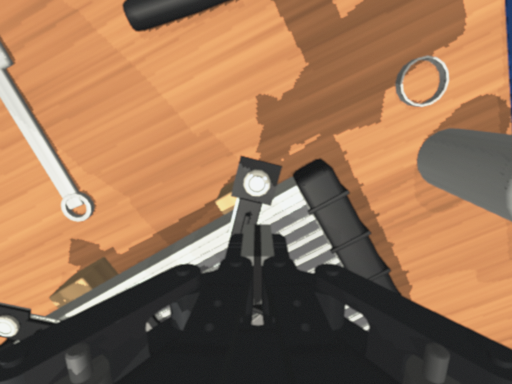

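```bash
python3 - <<'E'
from h import *
print(ticket.close_job()); s=arm.read_state();print(s['time'],s['wrist_force'])
E
```

```text
the job is handed in; nothing more can be done
None
the job is handed in; nothing more can be done
```

I took the large rivet from the block by its pin head and set it through the empty ear's hole. I then pushed the pin in with the shut fingertips, let go and backed off. The job was handed in at about 31 s of the 54 s allowed; it reports no verdict.

**Last checks:**
- **Seating:** with the collar down on the ear and the pin still proud, the push read about 4 N. The ear was visibly drawn down towards the metal tab.
- **Pin:** it slid at about 10 N. It then stopped dead while the force rose to about 13 N vertical, with about 6 N sideways. I took that as flush, and it is below the 20 N limit for the ear.
- **Final pictures:** the pin head sits concentric in the collar and looks flush after correcting for perspective. A rougher first look, with the collar half hidden, could have been read as about 1 mm proud. The ear stays down near the tab, and the gripper stands clear with about zero force.

**Disagreements:**
- **Fingertip height:** the real fingertips sat about 38 mm behind the reported TCP. I found this in the pictures and from a light touch on the block, and corrected for it. On the way I closed once on the collar and reopened.
- **Grip readings:** the opening read 3 to 4 mm less than the size of the part held.
- **Not checked:** I did not measure the slim rivets again afterwards. The other bench parts that I could see in the last picture had not visibly moved.

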